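Cull the rocking capsule plate

ROBOT

A 7-joint arm with a two-finger parallel gripper is mounted at the origin on the work surface. World frame = base frame: x ahead of the robot, y to its left, z up, the work surface at z = 0. Lengths are in m, angles in rad, forces in N, time in s.
With the tool pointing down it reaches from about 0.4 to 0.9 m from the base axis. Payload 5.6 kg.
Tool frame: the origin (TCP) lies on the centre line of the jaws, within the pads' length; the fingertips stand 25 mm ahead of it and the grasp point (between the pads) lies 6 mm ahead of it; z points along the fingers, x is the direction in which the jaws open and shut, and the axes are right-handed (so a half turn about z gives the same grasp; the last joint's range is limited). The gripper opens to 92 mm and grips with 3 to 60 N. Pads are 20 mm wide; open, the fingers measure 128 mm over their backs; the gripper's body (75 mm by 189 mm) begins 69 mm behind the grasp point.
Start: joints at [-1.306, 0.468, -0.012, 1.603, 0.006, 1.071, -0.056], TCP at [0.197, 0.619, 0.24] pointing down, gripper open.
Joint ranges: [-2.53, 2.53], [-0.31, 2.02], [-1.57, 1.55], [0.28, 2.44], [-1.29, 4.43], [0.15, 1.84], [-2.92, 2.92]. Speed limits (rad/s): [2.57, 2.57, 3.14, 3.14, 3.14, 3.14, 3.14].

INTERFACE

Orientations are given as a unit quaternion [w, x, y, z].
In Python, from plant import * gives the robot as it stands. The module is installed in compiled form; this text tells all that it offers.
- The arm moves only by the tool play_rows, never from a script. Its argument "steps" is a list of rows, each a list of 3 entries, a list of its own where there are three numbers: the finger opening in cm, from 0 to 9.19, then the shift along the world's x, y, z in cm, then the turn about the world's z in units of 8 degrees (1.0 is 8 degrees). In form: [[hand, [dx, dy, dz], spin], ...]. A call has 1 to 20 rows; each row shifts and turns the commanded pose from where the row before left it; what a row does not reach is not made up. A row lasts 1/10 s, in which the tool goes at most 50 mm and 8.59 degrees, less where a joint would pass 70% of its speed; a pose out of reach is approached as far as the arm can. A call is refused whole if a number of a shift passes 5 or a number of a turn 1, either way. A call with a gripper value outside its range is refused whole. The fingers move at their own pace and stop on an object; "force" is the grip in N (left out, the last holds). Time passes only in rows, so rows that do not move let the fingers close. It gives the time, the measured TCP pose, the force and the opening at its end, in the units of the state.
- state(): the state, without advancing time (a new reading comes with each control period).
- capture(name): name is "scene" or "top"; returns a dict with "pixels" (420x560x3 uint8, red, green, blue), "range_z" (420x560 float32, m along the optical axis (not along the pixel's ray), 0 where there is no reading), "vfov" (degrees; the focal length in pixels is half the picture's height over the tangent of half this angle, whatever the lens; pixels are square), "cx", "cy" (the principal point, pixels), "k1" (the pictures are not rectified: a ray, as slopes to the right and down, at radius r is drawn at 1 + k1 r^2 times it, then the intrinsics apply), "cam_to_world" (4x4, takes a point from camera to world coordinates). Camera axes: x right, y up, looking along -z (the intrinsics and any distortion apply to the point x, -y, -z); pixel columns grow to the right and rows downward; lengths in m; the calibration is good to about 2 mm. A picture is of the moment at which its call begins.
- job_done(): hands the job in, once; it reports no verdict.
The state is a dict: "clock": time; "qpos": joint angles; "qd": joint speeds; "joint_torque": joint torques, N m; "position": TCP position; "tcp_rot": TCP orientation; "ft_force": force on the tool from outside, world axes, zero at the start; "wrist_torque": the same for the moment, N m; "gripper_width": finger opening in m.
Only numpy, scipy, OpenCV 4.12 (cv2) and the standard library are available. Lean on these libraries where they do the work, as an engineer would, in place of code of your own. Each camera call takes 0.05 s, during which the arm holds its last target.

TASK

Two white capsule-filler plates lie on the dark stone test slab; one of them has warped in the washer and stands with one corner in the air. Push that raised corner down to the slab so that the plate rocks over, then pick this warped plate up by its blue grip bar, lower it without dropping it to lie on the floor of the red reject tray, near the middle, and let go. Leave the sound plate lying where it is.

Things in the scene. Friction and masses are not known exactly. Their poses are not given: they have to be found in the camera images.
- warped_grip (a point): centre of the blue grip bar of the WARPED plate (loose, 110 g, white, 110 mm along x, 80 mm along y, 6 mm thick). Bar: mid-plate, 64 mm along x, 14 mm along y, 30 mm high; its top is 15 mm above this point, the plate's face 15 mm below. Twisted: three corners touch, the +x +y one is 16 mm up. This point rests 25 mm above slab or tray floor; axes level (z up), bar leaning 7 degrees.
- warped_corner (a point): point on the warped plate's upper face at its raised corner, 13 mm in from both edges; press here from above. At rest 18 mm above the slab, about 7 mm when pushed right down. Rocks over at under 1 N and rocks back when let go, weighed down by a steel stud (12 mm wide, 7 mm high) at the opposite corner.
- sound_grip (a point): centre of the blue grip bar of the SOUND plate: same size, look, stud and axes as the warped one, but flat. It lies level on the slab, this point 21 mm above it. To be left alone.
- slab_top (a point): centre of the upper face of the dark stone test slab (fixed), 200 mm (own x) by 300 mm (own y), 40 mm high above the counter; rigid.
- tray_in (a point): centre of the inner floor (5 mm above the counter) of the red reject tray (fixed), inside 180 mm (own x) by 150 mm (own y), walls 5 mm thick, rim 20 mm above this point.
Not all that is in view belongs to the job. What is shaped like the part that bears warped_grip but yellow is not meant.

How it is judged:
By the outcome, as a careful person would: the job done as asked, in the order asked, and still so for the second after the job is handed in, with the robot touching nothing.
It also fails if it takes over 48 s, if anything falls off the work surface, if the arm or the gripper's body presses on something with over 40 N, if the wrist force passes 120 N, or if a joint passes its speed limit or range.

## Working session

There is one attempt and no reset: what is moved stays moved. The work goes in short steps, Python scripts to look and compute and a tool call to move; the robot and the scene stay as the last step left them, time stands still between calls to the robot, and variables do not carry over. Pictures are saved under pics/ and viewed, and the job is handed in when it is done.

Besides the shell and the picture viewer there is one more tool, called after "Emit:" in YAML: its name, and indented under it one key for each argument. play_rows: Moves the arm, as the interface text tells. Its arguments: {"type":"object","properties":{"steps":{"type":"array","items":{"type":"array"}},"force":{"type":"number"}},"required":["steps"]}

```bash
mkdir -p pics
cat > h.py <<'E'
from plant import *
import numpy as np, cv2
def save(c,n): cv2.imwrite('pics/'+n,c['pixels'][:,:,::-1])
def pts(c):
    H,W=c['range_z'].shape; f=H/2/np.tan(np.radians(c['vfov'])/2)
    u,v=np.meshgrid(np.arange(W),np.arange(H)); K=np.array([[f,0,c['cx']],[0,f,c['cy']],[0,0,1.]])
    p=np.stack([u,v],-1).reshape(-1,1,2).astype(float)
    s=cv2.undistortPoints(p,K,np.array([c['k1'],0,0,0.])).reshape(H,W,2)
    z=c['range_z'].astype(float); T=np.array(c['cam_to_world'])
    P=np.stack([s[...,0]*z,-s[...,1]*z,-z],-1)@T[:3,:3].T+T[:3,3]
    P[z==0]=np.nan
    return P
E
python3 - <<'E'
from h import *
s=state();print(s)
for n in('scene','top'):
    c=capture(n);save(c,n+'0.png');np.savez(n+'0.npz',**c);print(n,c['vfov'],c['cx'],c['cy'],c['k1'],np.round(c['cam_to_world'],3))
E
```

```text
{'clock': 0.0, 'qpos': array([-1.30599363,  0.46837708, -0.01162623,  1.60361232,  0.00602099,
        1.07142318, -0.05627728]), 'qd': array([ 0.00063924, -0.00076354,  0.00062889,  0.00060232, -0.00173572,
       -0.00206673,  0.00011382]), 'joint_torque': array([ 2.72042635e-04, -5.20566165e+01, -1.21687719e-02, -2.43748945e+01,
       -5.65722131e-02,  1.73317833e-02,  1.74349875e-04]), 'position': array([0.19681884, 0.61891454, 0.23864508]), 'tcp_rot': array([ 5.79031936e-04,  8.07147495e-01,  5.90349154e-01, -6.79465390e-04]), 'ft_force': array([-0.74054114, -0.99835321,  0.22619711]), 'wrist_torque': array([-0.02503992, -0.01294916, -0.02893244]), 'gripper_width': 0.09218998006177714}
scene 52.804632733748186 280.3012878659583 201.1855684413847 -0.05450847777052395 [[ 0.784 -0.428  0.449  0.981]
 [ 0.62   0.537 -0.572 -0.634]
 [ 0.004  0.727  0.687  0.72 ]
 [ 0.     0.     0.     1.   ]]
top 46.28173746524188 281.69966199246755 215.8046168679792 -0.1748750487694537 [[-0.027  0.992 -0.121  0.448]
 [-0.999 -0.025  0.02  -0.097]
 [ 0.017  0.121  0.992  1.096]
 [ 0.     0.     0.     1.   ]]
```

View pics/scene0.png

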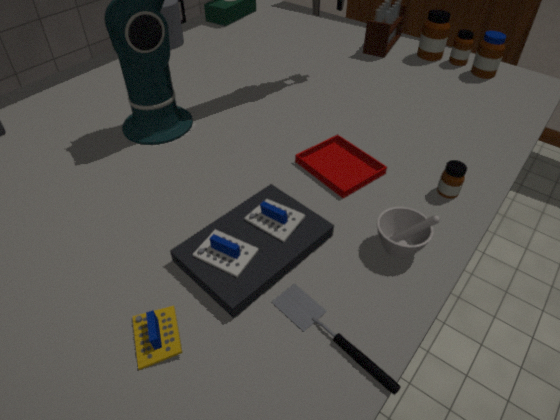

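View pics/top0.png

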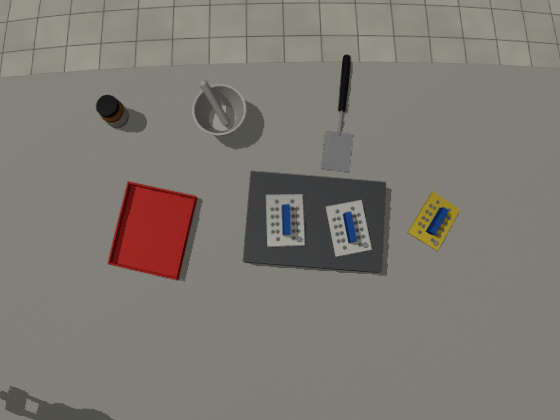

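Candidates: white plates at top-picture pixels (286,220) and (349,228). The yellow one at (435,221) is excluded. I'll measure the corner heights and enlarge the view to tell which is warped.

Run:
```python
from h import *
for n in('top','scene'):
    c=dict(np.load(n+'0.npz'));P=pts(c);I=c['pixels'];hsv=cv2.cvtColor(I,cv2.COLOR_RGB2HSV)
    slab=(hsv[...,2]<75)&(P[...,2]>.03)&(P[...,2]<.05)&(P[...,0]>.3)
    slab=cv2.morphologyEx(slab.astype(np.uint8),cv2.MORPH_OPEN,np.ones((5,5)))
    print(n,'slab z',np.nanmedian(P[...,2][slab>0]))
    r,rr=cv2.connectedComponents(slab);
    X=P[slab>0][:,:2].astype(np.float32);print('slab rect',cv2.minAreaRect(X))
    sl=cv2.minAreaRect(X)
    blue=((hsv[...,0]>105)&(hsv[...,0]<130)&(hsv[...,1]>150)&(P[...,2]>.02)&(P[...,2]<.12)&(P[...,0]<.8)).astype(np.uint8)
    k,l,st,ce=cv2.connectedComponentsWithStats(blue)
    for i in range(1,k):
        if st[i,4]<40: continue
        m=l==i;Q=P[m];zt=np.nanpercentile(Q[:,2],90);T=Q[Q[:,2]>zt-.006]
        print('blue',ce[i],st[i,4],'ztop',zt,'mean',np.nanmean(T,0),cv2.minAreaRect(T[:,:2].astype(np.float32)))
    red=((hsv[...,1]>150)&((hsv[...,0]<8)|(hsv[...,0]>172))&(P[...,2]<.05)).astype(np.uint8)
    k,l,st,ce=cv2.connectedComponentsWithStats(red);i=1+np.argmax(st[1:,4]);Q=P[l==i]
    print('tray',ce[i],cv2.minAreaRect(Q[:,:2].astype(np.float32)),'floor z',np.nanmedian(Q[:,2]), 'floor', cv2.minAreaRect(Q[Q[:,2]<.012][:,:2].astype(np.float32)))
    white=((hsv[...,1]<60)&(hsv[...,2]>120)&(P[...,2]>.038)&(P[...,2]<.09)&(P[...,0]<.75)&(P[...,0]>.3)).astype(np.uint8)
    white=cv2.morphologyEx(white,cv2.MORPH_CLOSE,np.ones((3,3)))
    k,l,st,ce=cv2.connectedComponentsWithStats(white)
    for i in range(1,k):
        if st[i,4]<200: continue
        m=l==i;Q=P[m];Q=Q[~np.isnan(Q[:,0])]
        R=cv2.minAreaRect(Q[:,:2].astype(np.float32));print('white',ce[i],st[i,4],R)
        for b in cv2.boxPoints(R):
            d=np.hypot(*(Q[:,:2]-b).T);N=Q[d<.018];print('   corner',b,len(N),np.median(N[:,2]) if len(N) else 0)
    if n=='top':
        o=cv2.resize(I[165:280,235:395],None,fx=5,fy=5,interpolation=cv2.INTER_CUBIC)
    else: o=cv2.resize(I[185:310,170:340],None,fx=4.6,fy=4.6,interpolation=cv2.INTER_CUBIC)
    o=cv2.convertScaleAbs(o,alpha=1.3)
    cv2.imwrite(f'pics/crop_{n}.png',o[:600,:800,::-1])
```

```text
top slab z 0.04115816419755158
slab rect ((0.6005952954292297, -0.11583921313285828), (0.5151630640029907, 0.2866935729980469), 63.406532287597656)
blue [285.98536585 219.42926829] 205 ztop 0.08360698229636956 mean [ 0.56574149 -0.12667853  0.08118188] ((0.5635433197021484, -0.1266416758298874), (0.012724493630230427, 0.060545168817043304), 88.49018096923828)
blue [437.41056911 220.53252033] 246 ztop 0.0434402831626749 mean [ 0.55790262 -0.46648697  0.04103775] ((0.5567552447319031, -0.4656743109226227), (0.01520724967122078, 0.06258691847324371), 57.654781341552734)
blue [349.58264463 227.05371901] 242 ztop 0.07907585634700816 mean [ 0.54508076 -0.26120096  0.07706968] ((0.5451937913894653, -0.26159095764160156), (0.061701297760009766, 0.014027724973857403), 9.067017555236816)
tray [152.1880749  230.27808804] ((0.5538632273674011, 0.1698942631483078), (0.16070960462093353, 0.1895538866519928), 76.13074493408203) floor z 0.006847685488064803 floor ((0.5524696707725525, 0.1692100167274475), (0.15771996974945068, 0.18714365363121033), 76.21663665771484)
white [282.43804956 219.0871303 
[... 1868 characters left out ...]
49701976776123), (0.10566435754299164, 0.07714380323886871), 0.039175428450107574)
   corner [ 0.5125543  -0.08643442] 14 0.046724921289034604
   corner [ 0.512607   -0.16357821] 2 0.0458843655388656
   corner [ 0.61827135 -0.16350597] 39 0.046998157809134855
   corner [ 0.61821866 -0.08636218] 33 0.05841510330727029
white [231.80070547 255.48853616] 567 ((0.5443216562271118, -0.2612622380256653), (0.10906121879816055, 0.07922875136137009), 9.450705528259277)
   corner [ 0.48402652 -0.2311394 ] 26 0.04536376343991255
   corner [ 0.49703583 -0.3092928 ] 18 0.045717859290726026
   corner [ 0.60461676 -0.29138505] 47 0.04532109276452578
   corner [ 0.59160745 -0.21323168] 39 0.04542460876873422
```

View pics/crop_top.png

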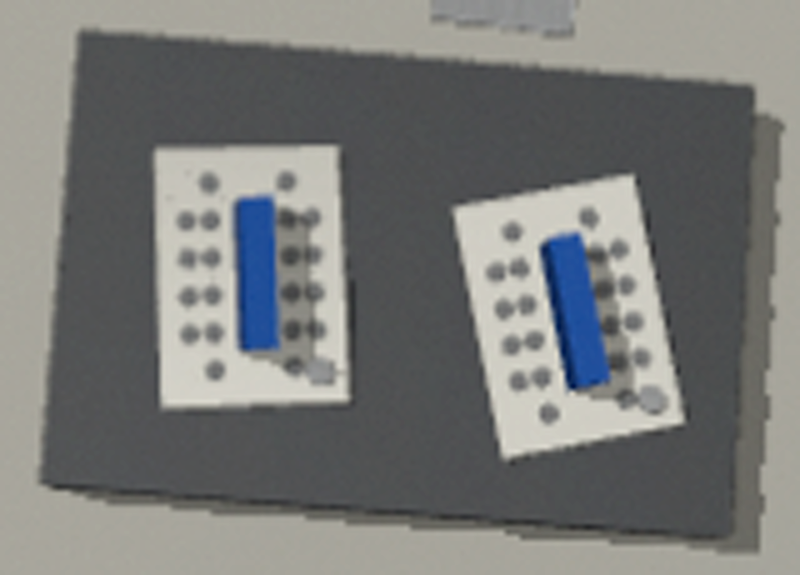

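View pics/crop_scene.png

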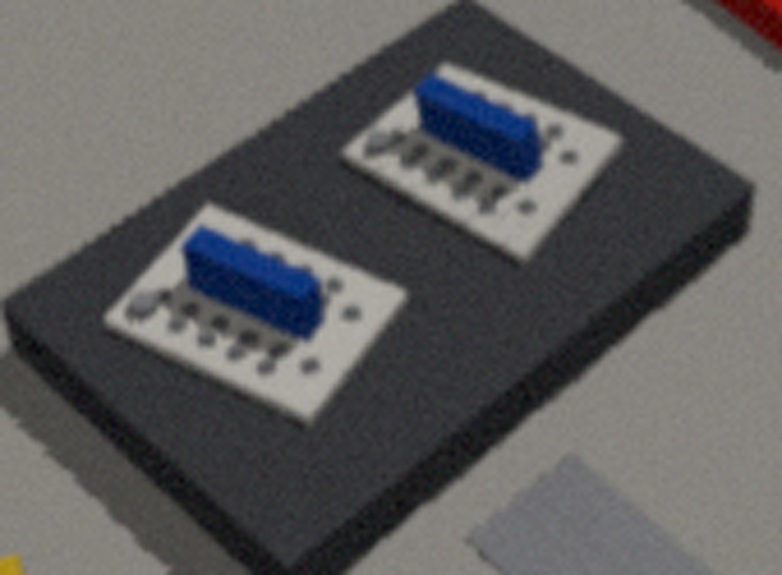

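Top crop: the left plate (crop ~(255,275), picture (286,220)) is warped. Its +x +y corner (crop ~(155,150)) reads 12 mm higher than its other three in both cameras, and the stud sits at the opposite corner (crop (320,372)). The right plate at (349,228) has all four corners level, so it is the sound one. The scene crop shows the same. The grip point is about (0.5655,-0.126) and the press point about (0.609,-0.097,0.058). The tray is at (0.554,0.169) with own x at -14°.

Now I move over the corner with the jaws along y and the fingers closed.

Emit:
play_rows:
  steps:
    - [0,[2.07,-3.58,-0.3],0.11]
    - [0,[2.07,-3.58,-0.3],0.11]
    - [0,[2.07,-3.58,-0.3],0.11]
    - [0,[2.07,-3.58,-0.3],0.11]
    - [0,[2.07,-3.58,-0.3],0.11]
    - [0,[2.07,-3.58,-0.3],0.11]
    - [0,[2.07,-3.58,-0.3],0.11]
    - [0,[2.07,-3.58,-0.3],0.11]
    - [0,[2.07,-3.58,-0.3],0.11]
    - [0,[2.07,-3.58,-0.3],0.11]
    - [0,[2.07,-3.58,-0.3],0.11]
    - [0,[2.07,-3.58,-0.3],0.11]
    - [0,[2.07,-3.58,-0.3],0.11]
    - [0,[2.07,-3.58,-0.3],0.11]
    - [0,[2.07,-3.58,-0.3],0.11]
    - [0,[2.07,-3.58,-0.3],0.11]
    - [0,[2.07,-3.58,-0.3],0.11]
    - [0,[2.07,-3.58,-0.3],0.11]
    - [0,[2.07,-3.58,-0.3],0.11]
    - [0,[2.07,-3.58,-0.3],0.11]
  force: 25

```text
clock: 2.1
position: [0.6114, -0.0979, 0.1791]
tcp_rot: [-0.0, 0.707, 0.707, -0.0]
ft_force: [0.2, -0.1, 0.3]
gripper_width: 0.0007
```

Emit:
play_rows:
  steps:
    - [0,[0,0.2,-3],0]
    - [0,[0,0,-3],0]
    - [0,[0,0,-2],0]
    - [0,[0,0,-0.8],0]
    - [0,[0,0,0],0]
    - [0,[0,0,0],0]

```text
clock: 2.7
position: [0.6115, -0.0946, 0.0924]
tcp_rot: [0.0, 0.707, 0.707, 0.0]
ft_force: [0.3, 1.2, 0.8]
gripper_width: 0.0004
```

Run:
```python
from h import *
for n,(a,b,c_,d) in dict(top=(150,290,230,400),scene=(150,310,170,370)).items():
    c=capture(n);o=cv2.resize(c['pixels'][a:b,c_:d],None,fx=3.9,fy=3.7,interpolation=cv2.INTER_CUBIC)
    cv2.imwrite(f'pics/press1_{n}.png',o[:,:,::-1])
s=state();print(s['position'],s['ft_force'])
```

```text
[ 0.61190696 -0.0946251   0.09298039] [-0.1384989   0.12145085  0.55480849]
```

View pics/press1_scene.png

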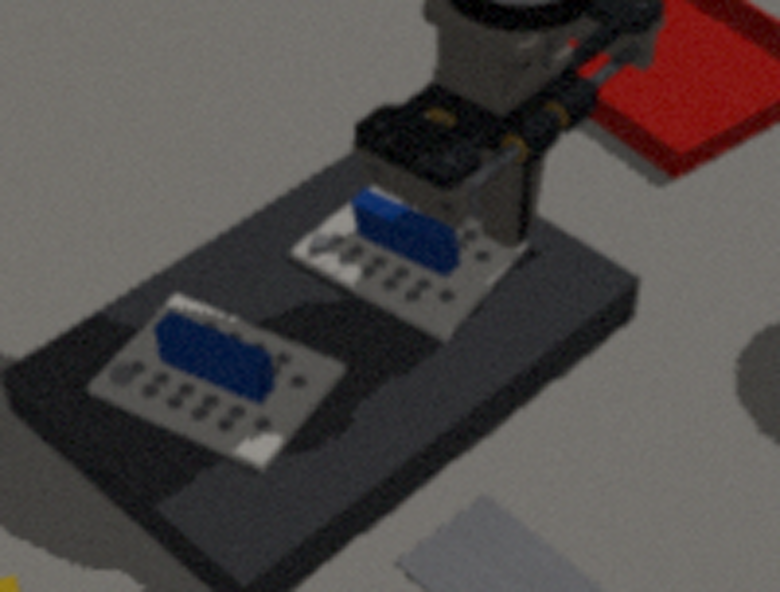

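The view shows the closed fingers over the raised corner (crop ~(510,240)) and clear of the bar. I press down slowly.

Emit:
play_rows:
  steps:
    - [0,[0,0,-0.5],0]
    - [0,[0,0,-0.5],0]
    - [0,[0,0,-0.4],0]
    - [0,[0,0,-0.3],0]
    - [0,[0,0,-0.2],0]
    - [0,[0,0,0],0]
    - [0,[0,0,0],0]

```text
clock: 3.5
position: [0.611, -0.0946, 0.0726]
tcp_rot: [0.0, 0.707, 0.707, 0.0]
ft_force: [-0.3, -0.2, 0.7]
gripper_width: 0.0005
```

Run:
```python
from h import *
for i in range(3):
    c=capture('scene');s=state();print(s['position'],s['ft_force'])
```

```text
[ 0.61098095 -0.09461885  0.07261328] [ 0.3410883   0.29555411 -0.432653  ]
[ 0.61098442 -0.09459918  0.07260695] [ 0.57896065 -0.19709797  0.11843087]
[ 0.61100548 -0.09459585  0.0726641 ] [ 0.13352232  0.84534945 -0.04959251]
```

Emit:
play_rows:
  steps:
    - [0,[0,0,-0.1],0]
    - [0,[0,0,-0.1],0]
    - [0,[0,0,0],0]

```text
clock: 3.95
position: [0.6111, -0.0946, 0.072]
tcp_rot: [-0.0, 0.707, 0.707, 0.0]
ft_force: [-3.4, 0.9, 10.3]
gripper_width: 0.0003
```

Run:
```python
from h import *
for i in range(2):
    c=capture('scene');s=state();print(s['position'],s['ft_force'])
o=cv2.resize(c['pixels'][150:310,170:370],None,fx=3.9,fy=3.7,interpolation=cv2.INTER_CUBIC)
cv2.imwrite(f'pics/press2_scene.png',o[:,:,::-1])
```

```text
[ 0.61116711 -0.09458903  0.07200832] [-4.21459066  0.74988397 10.15722344]
[ 0.61116499 -0.09459888  0.07201418] [-3.19945991  1.56318379 10.28968509]
```

View pics/press2_scene.png

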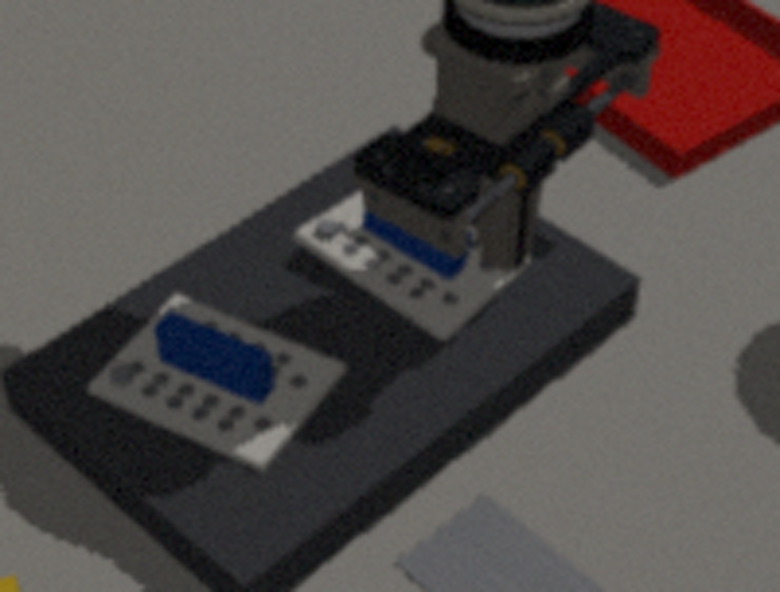

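The stud corner (crop ~(325,225)) now stands in the air with a shadow beneath it. The press reads 10 N at a rigid stop with the tip at 0.047, so the plate has rocked over. I release and re-measure the plate.

Emit:
play_rows:
  steps:
    - [0,[0,0,0.3],0]
    - [0,[0,0,0.5],0]
    - [0,[0,0,0.5],0]
    - [0,[0,0,0.7],0]
    - [0,[0,0,2],0]
    - [0,[0,0,3],0]
    - [5,[0,4,4],0]
    - [5,[0,5,0],0]
    - [5,[0,5,0],0]
    - [5,[0,5,0],0]
    - [5,[0,0,0],0]
    - [5,[0,0,0],0]

```text
clock: 5.25
position: [0.6108, 0.0924, 0.1762]
tcp_rot: [0.0, 0.706, 0.708, 0.0]
ft_force: [-0.7, 0.4, -0.9]
gripper_width: 0.046
```

```bash
cat > m.py <<'E'
from h import *
def meas(n,c):
    P=pts(c);I=c['pixels'];hsv=cv2.cvtColor(I,cv2.COLOR_RGB2HSV)
    blue=((hsv[...,0]>105)&(hsv[...,0]<130)&(hsv[...,1]>150)&(P[...,2]>.015)&(P[...,2]<.12)&(P[...,0]<.8)).astype(np.uint8)
    k,l,st,ce=cv2.connectedComponentsWithStats(blue)
    for i in range(1,k):
        if st[i,4]<40: continue
        m=l==i;Q=P[m];zt=np.nanpercentile(Q[:,2],90);T=Q[Q[:,2]>zt-.006]
        print(n,'blue',ce[i].round(),'ztop',zt.round(4),cv2.minAreaRect(T[:,:2].astype(np.float32)))
    white=((hsv[...,1]<60)&(hsv[...,2]>60)&(P[...,2]>.0445)&(P[...,2]<.075)&(P[...,0]<.75)&(P[...,0]>.3)&(abs(P[...,1]+.2)<.2)).astype(np.uint8)
    k,l,st,ce=cv2.connectedComponentsWithStats(white)
    for i in range(1,k):
        if st[i,4]<200: continue
        m=l==i;Q=P[m];Q=Q[~np.isnan(Q[:,0])]
        R=cv2.minAreaRect(Q[:,:2].astype(np.float32));print('white',ce[i].round(),st[i,4],R)
        for b in cv2.boxPoints(R):
            d=np.hypot(*(Q[:,:2]-b).T);N=Q[d<.018];print('   corner',b,len(N),np.median(N[:,2]).round(4) if len(N) else 0)
E
python3 - <<'E'
from m import *
for n in('top','scene'):
    c=capture(n);meas(n,c);save(c,n+'2.png')
s=state();print(s['position'],s['gripper_width'],s['clock'])
E
```

```text
top blue [286. 219.] ztop 0.0835 ((0.5632947087287903, -0.12663492560386658), (0.012681151740252972, 0.060521721839904785), 88.49121856689453)
top blue [437. 221.] ztop 0.0436 ((0.55729740858078, -0.46576574444770813), (0.015481376089155674, 0.06279176473617554), 56.9133186340332)
top blue [350. 227.] ztop 0.0793 ((0.5451837182044983, -0.26145559549331665), (0.06166812777519226, 0.014470535330474377), 8.766157150268555)
white [284. 219.] 1655 ((0.566567599773407, -0.12568853795528412), (0.08207643777132034, 0.11285386234521866), 88.59293365478516)
   corner [ 0.50914997 -0.16532879] 40 0.0484
   corner [ 0.62196976 -0.16809997] 38 0.048
   corner [ 0.62398523 -0.08604829] 48 0.0606
   corner [ 0.51116544 -0.08327711] 44 0.0481
white [348. 228.] 1527 ((0.5452415347099304, -0.2616550326347351), (0.11611448973417282, 0.08219613879919052), 8.648802757263184)
   corner [ 0.48166424 -0.2297548 ] 33 0.0476
   corner [ 0.4940247  -0.31101626] 38 0.0465
   corner [ 0.6088188  -0.29355526] 43 0.0466
   corner [ 0.5964584 -0.2122938] 50 0.0471
scene blue [274. 212.] ztop 0.0807 ((0.563636839389
[... 356 characters left out ...]
), 58.00630187988281)
white [277. 221.] 873 ((0.5662633180618286, -0.12504500150680542), (0.111666239798069, 0.08341081440448761), 0.8227348327636719)
   corner [ 0.5098371 -0.0841456] 19 0.0463
   corner [ 0.5110348 -0.1675478] 27 0.0466
   corner [ 0.62268955 -0.1659444 ] 41 0.0472
   corner [ 0.62149185 -0.0825422 ] 33 0.0586
white [226. 254.] 946 ((0.5451241135597229, -0.26245424151420593), (0.11222665756940842, 0.0814121812582016), 9.680521965026855)
   corner [ 0.48296493 -0.23176347] 25 0.0459
   corner [ 0.4966547 -0.3120164] 39 0.0462
   corner [ 0.6072833 -0.293145 ] 42 0.0456
   corner [ 0.59359354 -0.21289209] 37 0.0457
[0.61111453 0.08903717 0.17614853] 0.049807854946964575 5.35
```

View pics/top2.png

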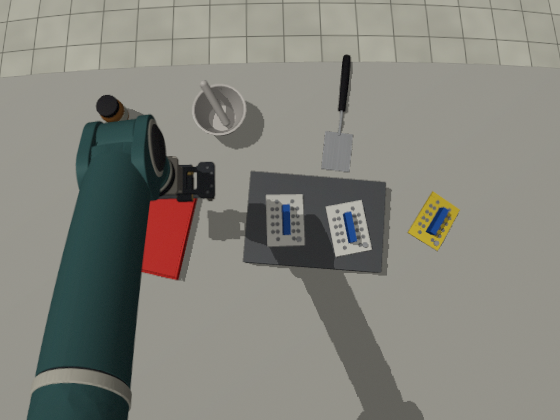

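The top picture shows the warped plate back at rest, unmoved at (286,220), and the sound plate unchanged at (349,228). Next I move over the bar and descend.

Emit:
play_rows:
  steps:
    - [5,[-1,-4,0],0]
    - [5,[-1,-4,0],0]
    - [5,[-1,-4,0],0]
    - [5,[-1,-4,0],0]
    - [5,[-0.55,-3.5,0],0]
    - [5,[0,-2,0],0]
    - [5,[0,0,0],0]

```text
clock: 6.05
position: [0.5642, -0.1305, 0.1764]
tcp_rot: [0.001, 0.711, 0.703, -0.001]
ft_force: [0.8, -0.3, -0.0]
gripper_width: 0.05
```

Emit:
play_rows:
  steps:
    - [5,[0.1,0.4,-3],0]
    - [5,[0,0,-3],0]
    - [5,[0,0,-1.5],0]
    - [5,[0,0,-0.8],0]
    - [5,[0,0,0],0]
    - [5,[0,0,0],0]

```text
clock: 6.65
position: [0.5672, -0.1204, 0.0938]
tcp_rot: [0.001, 0.707, 0.707, 0.0]
ft_force: [-0.8, 0.3, 0.7]
gripper_width: 0.05
```

Run:
```python
from h import *
for n,(a,b,c_,d) in dict(top=(150,290,230,400),scene=(150,310,170,370)).items():
    c=capture(n);o=cv2.resize(c['pixels'][a:b,c_:d],None,fx=3.9,fy=3.7,interpolation=cv2.INTER_CUBIC)
    cv2.imwrite(f'pics/g_{n}.png',o[:,:,::-1])
s=state();print(s['position'],s['ft_force'])
```

```text
[ 0.5673316  -0.12034755  0.09415582] [-0.28387488  0.18482561  0.11266176]
```

View pics/g_scene.png

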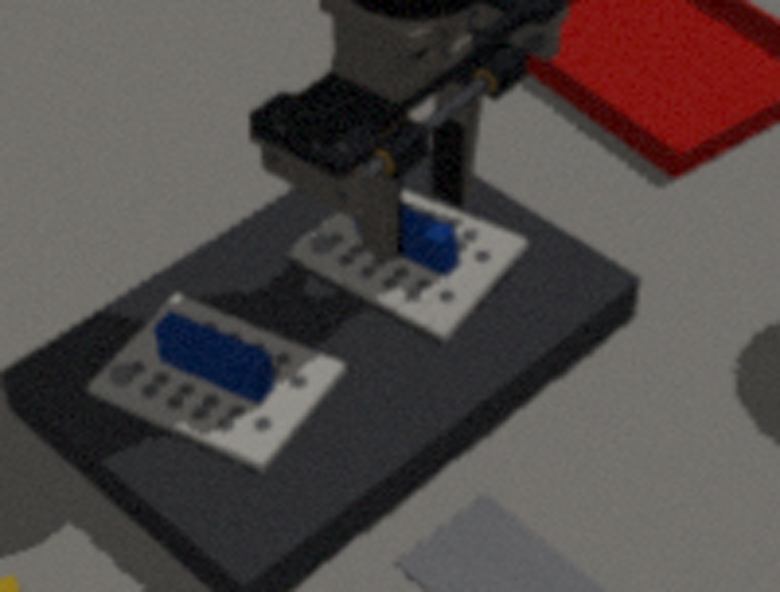

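The fingers straddle the bar (crop ~(425,235)) but sit 6 mm too far to +y, because of lag in the earlier move. I correct that and go down.

Emit:
play_rows:
  steps:
    - [5,[-0.15,-0.6,0],0]
    - [5,[0,0,-0.6],0]
    - [5,[0,0,-0.6],0]
    - [5,[0,0,0],0]
    - [5,[0,0,0],0]

```text
clock: 7.25
position: [0.5647, -0.1261, 0.0806]
tcp_rot: [-0.0, 0.707, 0.707, -0.0]
ft_force: [0.5, 0.0, -0.5]
gripper_width: 0.0499
```

Emit:
play_rows:
  steps:
    - [3,[0,0,0],0]
    - [2,[0,0,0],0]
    - [1,[0,0,0],0]
    - [1,[0,0,0],0]
    - [0,[0,0,0],0]
    - [0,[0,0,0],0]
    - [0,[0,0,0],0]
    - [0,[0,0,0],0]
  force: 25

```text
clock: 8.05
position: [0.565, -0.1262, 0.081]
tcp_rot: [0.0, 0.707, 0.707, 0.0]
ft_force: [1.2, -0.1, 0.5]
gripper_width: 0.0137
```

Emit:
play_rows:
  steps:
    - [0,[0,0,0.5],0]
    - [0,[0,0,1],0]
    - [0,[0,0,2],0]
    - [0,[0,0,3],0]
    - [0,[0,0,2],0]
    - [0,[0,0,0.5],0]
    - [0,[0,0,0],0]
    - [0,[0,0,0],0]
  force: 30

```text
clock: 8.85
position: [0.5643, -0.126, 0.1701]
tcp_rot: [-0.001, 0.707, 0.707, -0.0]
ft_force: [-0.5, -0.3, -1.8]
gripper_width: 0.0139
```

Run:
```python
from h import *
c=capture('scene');o=cv2.resize(c['pixels'][120:310,170:370],None,fx=3.9,fy=3.1,interpolation=cv2.INTER_CUBIC)
cv2.imwrite(f'pics/lift.png',o[:,:,::-1])
s=state();print(s['position'],s['ft_force'],s['gripper_width'])
```

```text
[ 0.56414602 -0.12596162  0.16979588] [ 0.44607785  0.41537344 -0.80134747] 0.013833366996055684
```

View pics/lift.png

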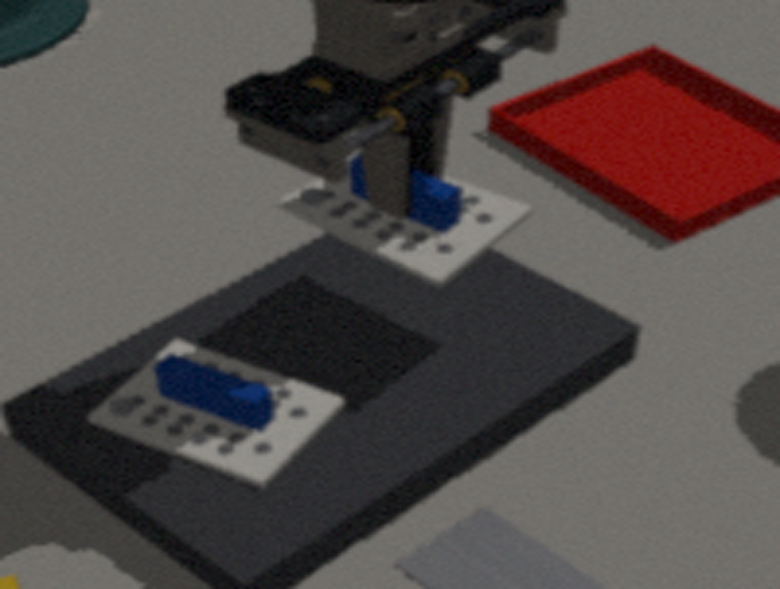

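The plate hangs in the jaws (crop ~(410,210)) and the sound plate is untouched. I carry it to the tray, turning -14°.

Emit:
play_rows:
  steps:
    - [0,[0,1.5,0],-0.15]
    - [0,[-0.1,2.5,0],-0.2]
    - [0,[-0.1,2.5,0],-0.2]
    - [0,[-0.1,2.5,0],-0.2]
    - [0,[-0.1,2.5,0],-0.2]
    - [0,[-0.1,2.5,0],-0.2]
    - [0,[-0.1,2.5,0],-0.2]
    - [0,[-0.1,2.5,0],-0.2]
    - [0,[-0.1,2.5,0],-0.2]
    - [0,[-0.1,2.5,0],0]
    - [0,[-0.1,2.5,0],0]
    - [0,[-0.1,2,0],0]
    - [0,[0,1,0],0]
    - [0,[0,0,0],0]
    - [0,[0,0,0],0]

```text
clock: 10.4
position: [0.5539, 0.1675, 0.1704]
tcp_rot: [0.0, 0.788, 0.615, -0.001]
ft_force: [0.1, -0.3, -1.9]
gripper_width: 0.0137
```

Run:
```python
from m import *
for n in('top','scene'):
    c=capture(n);save(c,n+'3.png')
s=state();print(s['position'],s['gripper_width'],s['tcp_rot'],s['clock'])
```

```text
[0.55411677 0.16708287 0.17076037] 0.01356477126224163 [ 2.71637297e-04  7.88876377e-01  6.14551754e-01 -3.60571717e-04] 10.5
```

View pics/scene3.png

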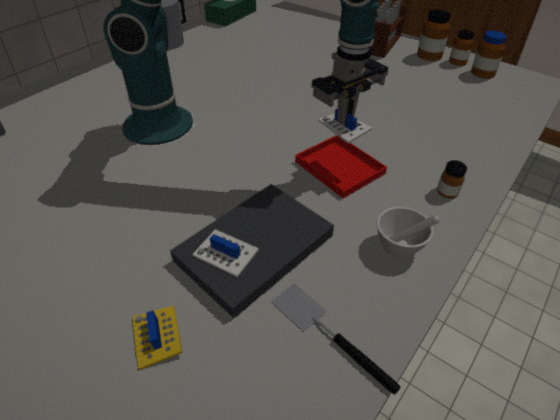

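Position and yaw match the tray middle. I lower to just above the floor, then creep.

Emit:
play_rows:
  steps:
    - [0,[0,0.1,-2],0]
    - [0,[0,0,-3],0]
    - [0,[0,0,-3],0]
    - [0,[0,0,-2],0]
    - [0,[0,0,-1],0]
    - [0,[0,0,-0.5],0]
    - [0,[0,0,0],0]
    - [0,[0,0,0],0]

```text
clock: 11.3
position: [0.5547, 0.1698, 0.0569]
tcp_rot: [0.0, 0.788, 0.615, 0.001]
ft_force: [-0.4, 0.2, -0.2]
gripper_width: 0.0138
```

Emit:
play_rows:
  steps:
    - [0,[0,0,-0.2],0]
    - [0,[0,0,-0.2],0]
    - [0,[0,0,0],0]
    - [0,[0,0,0],0]

```text
clock: 11.7
position: [0.554, 0.1698, 0.0521]
tcp_rot: [0.0, 0.788, 0.615, 0.0]
ft_force: [0.3, -0.8, -0.2]
gripper_width: 0.0141
```

Emit:
play_rows:
  steps:
    - [0,[0,0,-0.2],0]
    - [0,[0,0,0],0]
    - [0,[0,0,-0.1],0]
    - [0,[0,0,0],0]

```text
clock: 12.1
position: [0.5539, 0.1698, 0.0488]
tcp_rot: [-0.0, 0.788, 0.615, -0.0]
ft_force: [0.1, 0.0, -1.3]
gripper_width: 0.0134
```

Run:
```python
from h import *
for i in range(3):
    c=capture('scene');s=state();print(s['position'],s['ft_force'])
o=cv2.resize(c['pixels'][100:210,270:410],None,fx=5.5,fy=5,interpolation=cv2.INTER_CUBIC)
cv2.imwrite(f'pics/low.png',o[:,:,::-1])
```

```text
[0.55392235 0.1697993  0.04884978] [-0.37601101  0.08548621 -0.75318713]
[0.5539479  0.16977592 0.04888555] [-0.13137457  0.11145384 -1.77533982]
[0.5539797  0.16977633 0.04894271] [-0.28346117  0.67949431 -1.45742723]
```

View pics/low.png

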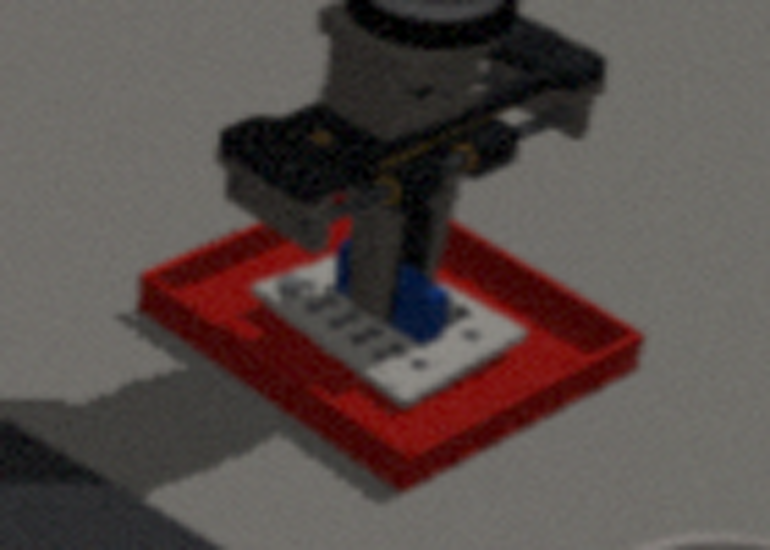

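The plate hangs in the middle of the tray, well clear of the walls and only just off the floor. I creep on until contact.

Emit:
play_rows:
  steps:
    - [0,[0,0,-0.1],0]
    - [0,[0,0,0],0]
    - [0,[0,0,-0.1],0]
    - [0,[0,0,0],0]

```text
clock: 12.65
position: [0.5539, 0.1698, 0.0468]
tcp_rot: [-0.0, 0.788, 0.615, -0.0]
ft_force: [-0.4, 0.2, -1.1]
gripper_width: 0.0137
```

Run:
```python
from h import *
for i in range(3):
    c=capture('scene');s=state();print(s['position'],s['ft_force'])
```

```text
[0.55390575 0.1698122  0.04685583] [-0.65725145 -0.33835278 -1.17320273]
[0.55391725 0.16978253 0.04690219] [ 1.2869592   0.13972197 -0.53097263]
[0.55398687 0.16977494 0.04693671] [-0.46022387  0.81050621 -1.25524944]
```

Emit:
play_rows:
  steps:
    - [0,[0,0,-0.1],0]
    - [0,[0,0,0],0]
    - [0,[0,0,0],0]

```text
clock: 13.1
position: [0.5541, 0.1698, 0.0461]
tcp_rot: [0.0, 0.788, 0.615, 0.0]
ft_force: [0.6, -1.2, 0.1]
gripper_width: 0.0138
```

Run:
```python
from h import *
for i in range(3):
    c=capture('scene');s=state();print(s['position'],s['ft_force'])
```

```text
[0.55409818 0.16981451 0.04604432] [ 1.30677496  0.2106106  -0.10044369]
[0.55412352 0.16983109 0.0460632 ] [ 0.35821957 -0.68686086  0.62958073]
[0.55407523 0.16981649 0.04603578] [ 0.35720299 -0.48657617  0.40296392]
```

The force rose from -1.1 to about +0.3 N, so the plate is on the floor, at the height expected (0.046). I press half a millimetre more and let go.

Emit:
play_rows:
  steps:
    - [0,[0,0,-0.05],0]
    - [0,[0,0,0],0]
    - [1.6,[0,0,0],0]
    - [2,[0,0,0],0]
    - [3,[0,0,0],0]
    - [4,[0,0,0],0]
    - [4,[0,0,0],0]
    - [4,[0,0,0],0]

```text
clock: 14.05
position: [0.5539, 0.1698, 0.0454]
tcp_rot: [-0.0, 0.788, 0.615, -0.0]
ft_force: [0.9, 0.2, 0.0]
gripper_width: 0.0399
```

Emit:
play_rows:
  steps:
    - [4,[0,0,0.5],0]
    - [4,[0,0,1],0]
    - [4,[0,0,2],0]
    - [4,[0,0,3],0]
    - [4,[0,0,4],0]
    - [4,[0,0,4],0]
    - [4,[-1,4,2],0]
    - [4,[-1,4,0],0]
    - [4,[-1,4,0],0]
    - [4,[-1,4,0],0]
    - [4,[-1,4,0],0]
    - [4,[-1,4,0],0]
    - [4,[0,0,0],0]
    - [4,[0,0,0],0]

```text
clock: 15.45
position: [0.4934, 0.4106, 0.2109]
tcp_rot: [0.0, 0.788, 0.616, 0.0]
ft_force: [-0.1, -1.4, -0.6]
gripper_width: 0.0399
```

Run:
```python
from m import *
for n in('top','scene'):
    c=capture(n);save(c,n+'4.png');meas(n,c)
o=cv2.resize(c['pixels'][110:300,170:410],None,fx=3.2,fy=3.1,interpolation=cv2.INTER_CUBIC)
cv2.imwrite('pics/end.png',o[:,:,::-1])
s=state();print(s['position'],s['gripper_width'],s['ft_force'],s['clock'])
```

```text
top blue [437. 221.] ztop 0.0434 ((0.5568726062774658, -0.46539413928985596), (0.015475118532776833, 0.062449295073747635), 55.428104400634766)
top blue [350. 227.] ztop 0.0793 ((0.5450646877288818, -0.2612217366695404), (0.06172999367117882, 0.014109437353909016), 9.39560604095459)
top blue [151. 230.] ztop 0.0494 ((0.551681399345398, 0.16682255268096924), (0.014289729297161102, 0.060272593051195145), 76.67916107177734)
white [348. 228.] 1466 ((0.5468751788139343, -0.26038265228271484), (0.11389696598052979, 0.08453137427568436), 8.769583702087402)
   corner [ 0.4841486 -0.2272935] 36 0.0474
   corner [ 0.4970363  -0.31083667] 49 0.0473
   corner [ 0.60960174 -0.2934718 ] 36 0.0469
   corner [ 0.596714   -0.20992863] 36 0.0474
scene blue [340. 158.] ztop 0.0456 ((0.5522868037223816, 0.16633635759353638), (0.016584401950240135, 0.06386684626340866), 77.50119018554688)
scene blue [225. 246.] ztop 0.0763 ((0.5460634827613831, -0.26248589158058167), (0.06340459734201431, 0.015447323210537434), 10.150256156921387)
scene blue [153. 330.] ztop 0.0424 ((0.557399332523346, -0.4680885076522827), (0.014708093367516994, 0.06263396143913269), 56.72456359863281)
white [226. 254.] 941 ((0.5456297993659973, -0.26253393292427063), (0.11124237626791, 0.08249037712812424), 8.910091400146484)
   corner [ 0.48429155 -0.23040132] 25 0.0458
   corner [ 0.49706805 -0.31189626] 42 0.0458
   corner [ 0.60696805 -0.29466653] 36 0.0458
   corner [ 0.59419155 -0.2131716 ] 31 0.0456
[0.49476443 0.40823746 0.21094107] 0.04000387024517676 [ 0.16456079 -1.05812153  0.55609253] 15.55
```

View pics/end.png

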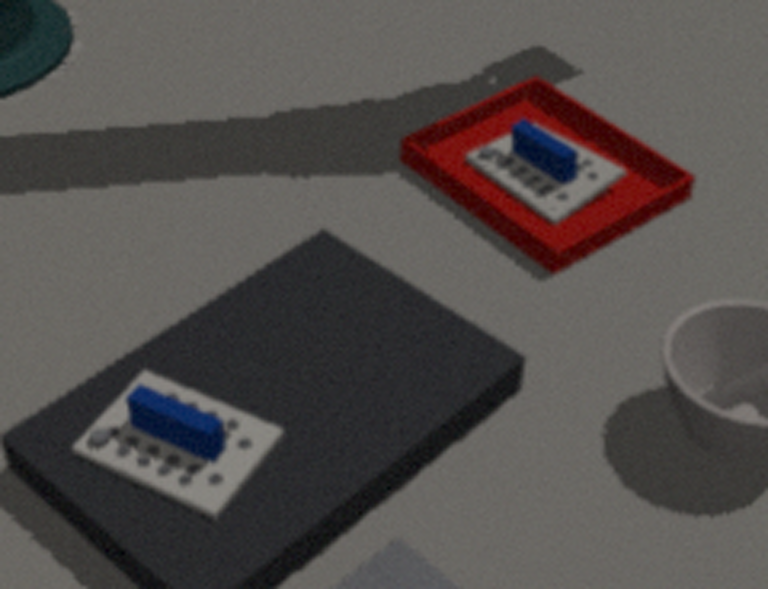

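View pics/top4.png

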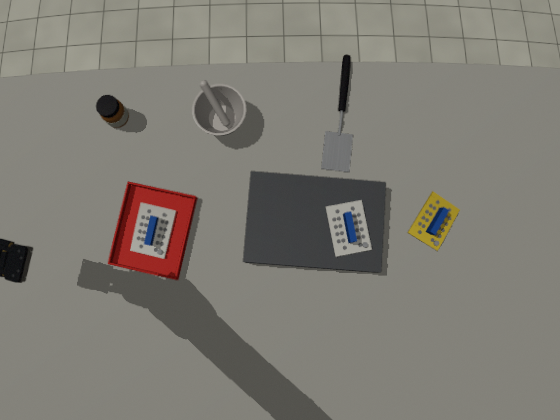

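The warped plate lies in the middle of the tray at (152,231), and the sound plate is unmoved at (349,228). The gripper is clear, so I hand in.

```bash
python3 -c "
from plant import *
print(job_done())"
```

```text
the job is handed in; nothing more can be done
None
```

The warped plate now lies on the floor of the red reject tray, near the middle, and I handed the job in at about 15.6 s.

- **Press:** I pushed the raised +x +y corner down with closed fingers to a rigid stop at about 10 N, tip at z ≈ 0.047 m. The picture showed the stud corner lifting. When I let go, the plate rocked back to where it had been.
- **Pick and place:** I gripped the blue bar (13.8 mm between the jaws), turned the plate 14° to match the tray, and lowered it until the wrist force showed contact. Then I opened the fingers and backed off.
- **Last checks:** The warped plate's bar top is at (0.552, 0.167), about 2 mm from the tray centre, and its resting height fits the tray floor. The sound plate is unmoved to within about 1 mm, and the gripper is well clear.
- **Disagreements:** The two cameras differed by 2–4 mm in height. One approach came in 6 mm off sideways because of lag, and I corrected it before closing the jaws. No check failed.

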